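Dock the empty canister and drop the retaining bar into its catch

ROBOT

A 6-joint arm with a two-finger parallel gripper is mounted at the origin on the work surface. World frame = base frame: x ahead of the robot, y to its left, z up, the work surface at z = 0. Lengths are in m, angles in rad, forces in N, time in s.
With the tool pointing down it reaches from about 0.3 to 0.775 m from the base axis. Payload 14.6 kg.
Tool frame: the origin (TCP) lies at the very end of the fingers, on their centre line; the grasp point (between the pads) lies 19 mm behind it; z points along the fingers, x is the direction in which the jaws open and shut, and the axes are right-handed (so a half turn about z gives the same grasp; the last joint's range is limited). The gripper opens to 94 mm and grips with 3 to 60 N. Pads are 16 mm wide; open, the fingers measure 119 mm over their backs; the gripper's body (75 mm by 177 mm) begins 78 mm behind the grasp point.
Start: joints at [1.072, 0.3, 1.521, -0, 1.321, -0.067], TCP at [0.23, 0.5, 0.205] pointing down, gripper open.
Joint ranges: [-3.03, 3.03], [-0.79, 2.21], [0.23, 2.52], [-1.04, 4.18], [0, 3.07], [-2.55, 2.55]. Speed limits (rad/s): [2.22, 2.22, 2.57, 3.14, 3.14, 3.14].

INTERFACE

Orientations are given as [roll, pitch, yaw] about the fixed x, y, z axes, in that order (R = Rz(yaw) Ry(pitch) Rx(roll)).
In Python, from station import ctrl gives the robot as it stands.
- The arm moves only by the shell command python3 -m inch 'ROWS' [FORCE]. ROWS is JSON, one flat list of numbers, 7 for each row, row after row: the shift along the tool's x, y, z in cm, then the turn, a rotation vector about the tool's x, y, z in rad, then the opening, from 0 (shut) to 1 (fully open). In form: [tx, ty, tz, wx, wy, wz, claw, tx, ty, tz, wx, wy, wz, claw, ...]. A call has 1 to 20 rows; each row shifts and turns the commanded pose from where the row before left it, along the tool's axes as they then stand; what a row does not reach is not made up. A row lasts 1/8 s, in which the tool goes at most 62.5 mm and 10.7 degrees, less where a joint would pass 70% of its speed; a pose out of reach is approached as far as the arm can. A call is refused whole if a number of a shift passes 6.25 or a number of a turn 0.188, either way. A call with a gripper value outside its range is refused whole. The fingers move at their own pace and stop on an object; FORCE is the grip in N (left out, the last holds). Time passes only in rows, so rows that do not move let the fingers close. It gives the time, the measured TCP pose, the force and the opening at its end, in the units of the state.
- ctrl.get_obs(): the state, without advancing time (a new reading comes with each control period).
- ctrl.camera(name): name is "side" or "top" or "wrist"; returns (picture, depth): 400x640x3 uint8, red, green, blue; 400x640 float32, m along the optical axis (not along the pixel's ray), 0 where there is no reading.
- ctrl.camera_params(name): a dict with "vertical_fov" (degrees; the focal length in pixels is half the picture's height over the tangent of half this angle, whatever the lens; pixels are square), "cx", "cy" (the principal point, pixels), "camera_from_world" (4x4, takes a point from world to camera coordinates); the wrist camera has in their place "mount" (4x4, takes a point from camera to tool coordinates, whose origin is the TCP and whose axes are the tool frame's). Camera axes: x right, y down, z forward; pixel columns grow to the right and rows downward; lengths in m; the calibration is good to about 2 mm. A picture is of the moment at which its call begins: read the wrist's pose just before it. camera_params takes no time and is no camera call.
- ctrl.hand_in(): hands the job in, once; it reports no verdict.
Trained networks look in the newest picture that a camera, given by its name, has taken for a name from the list of things; names that differ only in an ending like _2 or _b are one class to them, and where a whole thing is asked for, a point or a joint stands for the part that bears it (a point fixed in the world has none). Each returns a list of dicts, best first, with "score" (0 to 1); they miss things now and then, are a little off and sometimes report something else, mostly with a low value. They report only what shows in the picture. A call takes as long as a camera call. They do not tell look-alikes from the thing itself.
- ctrl.spot_in(camera, label): "bbox" ([centre column, centre row, width, height] in pixels, round what is visible of it).
- ctrl.place_of(camera, label): "centre" ([column, row] in pixels: a listed point, or the origin of a listed thing).
The state is a dict: "time_s": time; "qpos": joint angles; "joint_vel": joint speeds; "tau": joint torques, N m; "ee_pos": TCP position; "eef_rot": TCP orientation; "force": force on the tool from outside, world axes, zero at the start; "moment": the same for the moment, N m; "grip_width": finger opening in m.
Only numpy, scipy, OpenCV 4.12 (cv2) and the standard library are available. Lean on these libraries where they do the work, as an engineer would, in place of code of your own. Each camera call takes 0.05 s, during which the arm holds its last target. There are 200 camera calls.

TASK

Slide the empty stainless canister into the open front of the bamboo dock, standing upright, until it meets the dock's back wall. Only then swing the dock's brass bar with the red ball end over and down across the opening until it lies level, fully home in its fork catch. Leave the tumblers, egg poacher and salt cellar where they are.

Things in the scene. Friction and masses are not known exactly. Their poses are not given: they have to be found in the camera images.
- dock: Three-sided bamboo dock fixed to the counter, without floor. Origin: on the counter where the centre of a fully seated canister stands. x points in, from open front to back wall; y left, looking in; z up. In mm: back wall's inner face at x 50.5, 45 high; side walls' inner faces at y +-60, 12 thick, 50 high, from x -71 to the back. A post stands at each front corner: see bar_pivot and catch.
- canister: Empty open-topped stainless canister, round, 100 mm outside diameter, 85 mm high, wall 4 mm (inside 92 mm wide), floor 8 mm thick; about 0.3 kg. Loose, standing on the counter in front of the dock's opening. Origin: centre of its underside, z up. It can be pushed from outside or drawn by a finger inside it; polished base (friction about 0.35); may tip if pushed hard near the rim.
- bar (a joint): Angle of the brass retaining bar (rad). 0: level across the dock's front, in the fork catch (hard stop). 1.57: upright. Starts leaning out to the left of the dock at 2.15 to 2.45; stop at 2.6. The hinge is stiff: the bar stays at any angle and takes about 0.2 N m to turn, so it must be pushed all the way. It swings in the upright plane x = -65 mm of the dock.
- bar_pivot (a point): The bar's hinge, on the left front post, at (-65, 79, 65) mm in the dock's frame; its axes are the dock's. At joint angle a the bar runs from here along (0, -cos a, sin a); it is round, 12 mm thick. Both posts: x -82 to -48, |y| 71 to 87, 59 mm high, with metal cheeks beside the bar up to 79 mm.
- bar_ball (a point): Centre of the red ball, 24 mm diameter, on the free end of the bar, 185 mm from the hinge. With the bar closed it sits just beyond the fork catch, 65 mm above the counter.
- catch (a point): Where the bar's axis lies in the fork catch when closed, in the dock's frame at (-65, -79, 65) mm; the cheeks beside the bar rise 14 mm above this point.
- tumbler_a: Bystander: frosted tumbler, 72 mm wide at the rim, 98 mm high, standing to the right of the dock. Origin: centre of its underside.
- tumbler_b: Bystander: a second tumbler of the same size, standing to the left of the dock, near the bar. Origin: centre of its underside.
- salt_cellar: Bystander: black ceramic salt cellar with knobbed cover, 84 mm wide, 72 mm high. Origin: centre of its underside.
- poacher: Bystander: green hard silicone egg poacher bowl, 110 mm wide with two small ears (144 mm over them), 45 mm high. Origin: centre of its underside.
Things that resemble listed ones, but are neither listed nor needed, are in the scene too. There is more than one size of the dock; the job needs the middle-sized.

How it is judged:
On the way, in this order (a step that is already met when the one before it is completed fails the run):
1. the canister stands upright in the dock, within 8 mm of fully back, while the bar is still open (above 1.2 rad) (x of canister in the frame of dock between -0.008 and 0.008 m and y of canister in the frame of dock between -0.014 and 0.014 m and angle between canister's own z axis and vertical below 0.06 rad and value of joint bar above 1.2 rad), for 0.2 s.
2. the bar lies level in its catch (below 0.05 rad) (value of joint bar below 0.05 rad), for 0.2 s.
At the end, for the whole second after the job is handed in: The canister stands upright and at rest on the counter inside the dock, within 8 mm of fully back, and the bar lies level in its catch (below 0.05 rad) (value of joint bar below 0.05 rad and x of canister in the frame of dock between -0.008 and 0.008 m and y of canister in the frame of dock between -0.014 and 0.014 m and height (world z) of canister below 0.005 m and angle between canister's own z axis and vertical below 0.06 rad and linear speed of canister below 0.02 m/s); the robot touches nothing.
It fails at once if the canister is tipped by more than 25 degrees (angle between canister's own z axis and vertical above 0.44 rad).
It fails at once if a tumbler, the salt cellar or the egg poacher is moved by more than 25 mm (distance of any of tumbler_a, tumbler_b, salt_cellar, poacher from where it was at the start of the episode above 0.025 m).
It also fails if it takes over 58 s, if anything falls off the work surface, if the arm or the gripper's body presses on something with over 40 N, if the wrist force passes 120 N, or if a joint passes its speed limit or range.

## Working session

There is one attempt and no reset: what is moved stays moved. The work goes in short steps, Python scripts to look and compute and a shell command to move; the robot and the scene stay as the last step left them, time stands still between calls to the robot, and variables do not carry over. Pictures are saved under pics/ and viewed, about 8 in all and at most 12, crops included, and the job is handed in when it is done.

```bash
mkdir -p pics
cat > h.py <<'E'
import numpy as np, cv2
from station import ctrl
from scipy.spatial.transform import Rotation as R
def cam(name):
    o=ctrl.get_obs(); im,d=ctrl.camera(name); p=ctrl.camera_params(name)
    if 'mount' in p:
        T=np.eye(4);T[:3,:3]=R.from_euler('xyz',o['eef_rot']).as_matrix();T[:3,3]=o['ee_pos'];W=T@np.array(p['mount'])
    else: W=np.linalg.inv(np.array(p['camera_from_world']))
    f=im.shape[0]/2/np.tan(np.radians(p['vertical_fov'])/2)
    return im,d,p,W,f
def cloud(d,p,W,f):
    v,u=np.indices(d.shape); P=np.stack([(u-p['cx'])/f*d,(v-p['cy'])/f*d,d],-1)
    P=P@W[:3,:3].T+W[:3,3]; P[d<=0]=np.nan; return P
def proj(X,p,W,f):
    c=np.linalg.inv(W)@np.r_[X,1]; return c[:2]/c[2]*f+[p['cx'],p['cy']]
def save(n,im): cv2.imwrite('pics/'+n,im[...,::-1])
E
python3 - <<'E'
from h import *
for n in ('top','side'):
    im,d,p,W,f=cam(n); save(n+'.png',im); np.savez(n+'.npz',im=im,P=cloud(d,p,W,f),W=W,f=f)
    P=cloud(d,p,W,f); print(n,p['vertical_fov'],W[:3,3].round(3),W[:3,2].round(2),(d>0).mean())
    for l in ('dock','canister','bar_pivot','bar_ball','catch','tumbler_a','salt_cellar','poacher'):
        for r in ctrl.place_of(n,l):
            c=r['centre']; i,j=int(np.clip(c[1],0,399)),int(np.clip(c[0],0,639)); print(l,round(r['score'],2),np.round(c),P[i,j].round(3))
E
```

```text
top 52.121917239965526 [ 0.438 -0.06   1.331] [ 0.1  -0.01 -0.99] 0.99619921875
dock 0.84 [220. 145.] [0.777 0.27  0.006]
canister 0.61 [294. 224.] [0.514 0.021 0.013]
bar_pivot 0.98 [268. 202.] [0.589 0.108 0.003]
bar_pivot 0.87 [206. 160.] [0.727 0.313 0.   ]
bar_pivot 0.72 [344. 322.] [ 0.221 -0.138  0.099]
bar_ball 0.78 [415. 280.] [ 0.348 -0.348  0.105]
bar_ball 0.69 [223. 217.] [0.525 0.21  0.185]
bar_ball 0.69 [242. 140.] [0.781 0.185 0.057]
bar_ball 0.29 [266. 202.] [0.586 0.111 0.002]
catch 0.89 [400. 286.] [ 0.326 -0.305  0.096]
catch 0.72 [319. 189.] [ 0.625 -0.061  0.06 ]
catch 0.66 [236. 140.] [0.782 0.205 0.053]
tumbler_a 0.75 [236. 192.] [0.62  0.209 0.009]
tumbler_a 0.71 [343. 158.] [ 0.732 -0.14   0.011]
salt_cellar 0.9 [440. 252.] [ 0.427 -0.436  0.054]
poacher 0.68 [270. 202.] [0.578 0.093 0.075]
poacher 0.59 [193. 252.] [0.422 0.345 0.006]
side 54.77409087519137 [ 0.451 -0.763  0.845] [ 0.13  0.67 -0.73] 0.99597265625
dock 0.88 [226. 273.] [ 0.337 -0.181  0.002]
dock 0.85 [350. 149.] [0.775 0.257 0.002]
dock 0.81 [330. 204.] [ 0.632 -0.062  0.082]
canister 0.82 [285. 209.] [ 0.511 -0.034  0.054]
bar_pivot 0.87 [167. 246.] [ 0.214 -0.141  0.096]
bar_pivot 0.69 [327. 133.] [0.716 0.369 0.001]
bar_pivot 0.58 [301. 176.] [0.578 0.079 0.066]
bar_pivot 0.55 [271. 376.] [ 0.426 -0.477  0.057]
bar_ball 0.83 [226. 313.] [ 0.35  -0.349  0.104]
bar_ball 0.59 [359. 153.] [0.782 0.18  0.045]
bar_ball 0.42 [363. 244.] [ 0.702 -0.174  0.037]
catch 0.94 [350. 150.] [0.779 0.258 0.001]
catch 0.89 [216. 302.] [ 0.329 -0.315  0.096]
tumbler_a 0.84 [306. 163.] [0.606 0.177 0.031]
tumbler_a 0.72 [364. 243.] [ 0.703 -0.176  0.043]
tumbler_a 0.53 [273. 376.] [ 0.429 -0.477  0.055]
salt_cellar 0.82 [272. 374.] [ 0.43  -0.474  0.057]
poacher 0.65 [245. 143.] [0.421 0.349 0.008]
```

View pics/top.png

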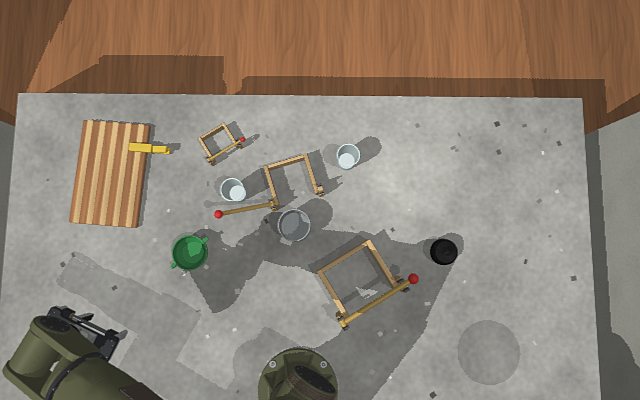

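View pics/side.png

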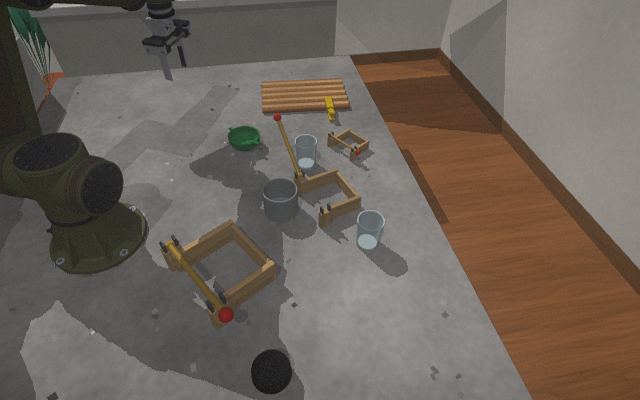

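Three docks show in the top picture: small (220,143), middle (293,180) and large (365,283). The middle one fits: it has about 120 mm between its walls, its bar leans out left with the ball at (218,214), and the canister stands in front at (294,225). I'll confirm that in a crop and fit the poses.

Run:
```python
from h import *
from scipy.optimize import minimize, least_squares
im=np.load('top.npz')['im']; save('crop.png',cv2.resize(im[120:260,150:390],None,fx=3.3,fy=3.3,interpolation=cv2.INTER_CUBIC))
Ps=[]
for n in('top','side'):
    z=np.load(n+'.npz');P=z['P'];im=z['im'].astype(int)
    bam=(im[...,0]-im[...,2]>30)
    m=bam&(P[...,2]>.038)&(P[...,2]<.056)&(P[...,0]>.55)&(P[...,0]<.76)&(P[...,1]>-.11)&(P[...,1]<.13)
    q=P[m];print(n,len(q),q.min(0).round(3),q.max(0).round(3));Ps.append(q[:,:2])
    # canister rim
    c=P[(P[...,2]>.079)&(P[...,2]<.091)&(abs(P[...,0]-.53)<.08)&(abs(P[...,1]-.0)<.08)&(im.max(-1)-im.min(-1)<25)]
    r=least_squares(lambda s:np.hypot(c[:,0]-s[0],c[:,1]-s[1])-.048,[.52,.0],loss='soft_l1',f_scale=.003)
    print('can',n,len(c),r.x.round(4),np.abs(r.fun).mean().round(4))
    red=(im[...,0]>120)&(im[...,1]<70)&(P[...,2]>.06)&(abs(P[...,0]-.53)<.08)&(abs(P[...,1]-.2)<.08)
    b=P[red]
    if len(b)>4:
        r=least_squares(lambda s:np.linalg.norm(b-s,axis=1)-.012,b.mean(0)-[0,0,.008],loss='soft_l1',f_scale=.003);print('ball',len(b),r.x.round(4))
def cost(s,q):
    c,sn=np.cos(s[2]),np.sin(s[2]);d=q-s[:2];x=d@[c,sn];y=d@[-sn,c]
    # distance to walls: U of rectangles
    def rect(x0,x1,y0,y1):
        dx=np.maximum(np.maximum(x0-x,x-x1),0);dy=np.maximum(np.maximum(y0-y,y-y1),0);return np.hypot(dx,dy)
    D=np.min([rect(-.071,.0625,.06,.072),rect(-.071,.0625,-.072,-.06),rect(.0505,.0625,-.072,.072),rect(-.082,-.048,.071,.087),rect(-.082,-.048,-.087,-.071)],axis=0)
    return np.minimum(D,.02).sum()*1e3/len(q)+ 0.02*0
for q in (Ps[0],Ps[1],np.vstack(Ps)):
    best=min((minimize(cost,[.66,.015,a],args=(q,),method='Nelder-Mead',options=dict(initial_simplex=[[.66,.015,a],[.69,.015,a],[.66,.035,a],[.66,.015,a+.1]],xatol=1e-5)) for a in np.linspace(-.4,.6,8)),key=lambda r:r.fun)
    print('dock',best.x.round(4),best.fun.round(3))
```

```text
top 429 [ 0.558 -0.074  0.038] [0.738 0.114 0.056]
can top 146 [0.5078 0.0141] 0.003
ball 48 [0.5306 0.2198 0.1862]
side 489 [ 0.557 -0.078  0.038] [0.735 0.114 0.056]
can side 242 [0.5062 0.0132] 0.0028
ball 23 [0.5302 0.219  0.1858]
dock [0.6586 0.0292 0.3069] 0.002
dock [0.6577 0.028  0.3142] 0.021
dock [0.6578 0.0284 0.3131] 0.025
```

View pics/crop.png

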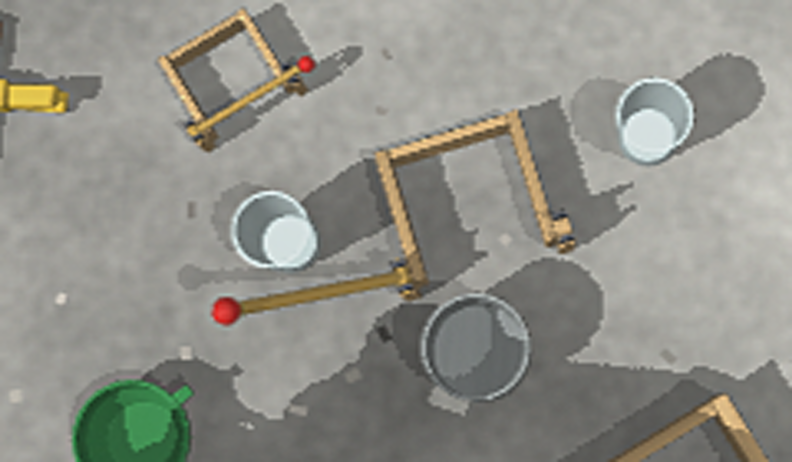

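The crop confirms it: middle dock around (450,190), its bar open to the left with the ball at (226,311), canister at (475,345) in front. The fits agree with the given sizes: pivot to ball comes out at 186 mm (185 given), bar angle about 2.43.

Plan:
- Pinch the canister's front rim with the jaws along dock x, line it up with the dock, and slide it in.
- Pinch the ball with the jaws along dock x and follow the arc.

```bash
cat >> h.py <<'E'
D=np.array([.658,.0287]); YAW=.307
RD=np.array([[np.cos(YAW),-np.sin(YAW)],[np.sin(YAW),np.cos(YAW)]])
def w(x,y,z): return np.r_[D+RD@[x,y],z]
def todock(X): return np.r_[RD.T@(np.array(X)[:2]-D),X[2:]]
def delta(X,yaw=YAW):
    o=ctrl.get_obs(); M=R.from_euler('xyz',o['eef_rot']).as_matrix(); G=R.from_euler('xyz',[np.pi,0,yaw])
    print('t',o['time_s'],'pos',np.round(o['ee_pos'],4),'rot',np.round(o['eef_rot'],4),'F',np.round(o['force'],1),'w',round(o['grip_width'],4))
    print('rotvec(tool)',(R.from_matrix(M).inv()*G).as_rotvec().round(3),'shift now cm',(M.T@(X-o['ee_pos'])*100).round(2),'shift after turn cm',(G.as_matrix().T@(X-o['ee_pos'])*100).round(2))
E
python3 - <<'E'
from h import *
c=np.array([.507,.0137,0]); print('can dock',todock(c))
delta(c+np.r_[RD@[-.048,0],.2])
E
```

```text
can dock [-0.14847292  0.03133357  0.        ]
t 0.9 pos [0.2302 0.4995 0.2054] rot [ 3.1416 -0.      1.139 ] F [ 0.  -0.4 -0.2] w 0.0941
rotvec(tool) [ 0.    -0.     0.832] shift now cm [-35.77  41.92   0.55] shift after turn cm [ 6.91 54.67  0.54]
```

```bash
python3 -m inch '[0,0,0,0,0,0.166,0.53, 0,0,0,0,0,0.166,0.53, 0,0,0,0,0,0.167,0.53, 0,0,0,0,0,0.167,0.53, 0,0,0,0,0,0.166,0.53, 0.5,3.9,0,0,0,0,0.53, 0.5,3.9,0,0,0,0,0.53, 0.5,3.9,0,0,0,0,0.53, 0.5,3.9,0,0,0,0,0.53, 0.5,3.9,0,0,0,0,0.53, 0.5,3.9,0,0,0,0,0.53, 0.5,3.9,0,0,0,0,0.53, 0.5,3.9,0,0,0,0,0.53, 0.5,3.9,0,0,0,0,0.53, 0.5,3.9,0,0,0,0,0.53, 0.5,3.9,0,0,0,0,0.53, 0.5,3.9,0,0,0,0,0.53, 0.5,3.9,0,0,0,0,0.53, 0.5,3.9,0,0,0,0,0.53, 0,0,0,0,0,0,0.53]' 20
python3 - <<'E'
from h import *
c=np.array([.507,.0137,0]); X=c+np.r_[RD@[-.048,0],.2]
delta(X); im,d,p,W,f=cam('wrist'); save('w1.png',im)
P=cloud(d,p,W,f)
q=P[(P[...,2]>.078)&(P[...,2]<.092)&(np.hypot(P[...,0]-.507,P[...,1]-.0137)<.065)]
from scipy.optimize import least_squares
r=least_squares(lambda s:np.hypot(q[:,0]-s[0],q[:,1]-s[1])-.048,c[:2],loss='soft_l1',f_scale=.003);print(len(q),r.x.round(4),abs(r.fun).mean())
E
```

```text
time_s: 3.4
ee_pos: [0.4624, -0.0015, 0.2053]
eef_rot: [3.142, 0.0, 0.304]
force: [-0.1, 0.8, -0.2]
grip_width: 0.0496
t 3.4 pos [ 0.4624 -0.0015  0.2053] rot [3.1415e+00 3.0000e-04 3.0420e-01] F [-0.1  0.8 -0.2] w 0.0496
rotvec(tool) [ 0.     0.    -0.003] shift now cm [-0.09 -0.1   0.53] shift after turn cm [-0.09 -0.1   0.53]
1670 [0.5072 0.0149] 0.001167402652384096
```

View pics/w1.png

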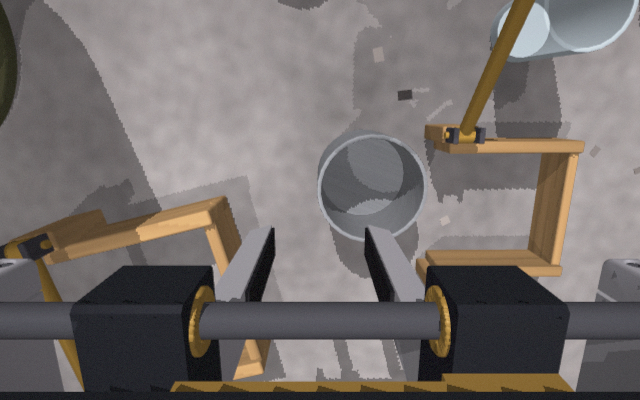

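The wrist picture shows the canister at (372,187) with the jaws straddling its front wall, and the dock to the right, square to the tool. The wrist's canister fit, (0.507, 0.015), agrees. Descending and gripping.

```bash
python3 -m inch '[-0.1,-0.1,2.6,0,0,0,0.53, 0,0,2.6,0,0,0,0.53, 0,0,2.6,0,0,0,0.53, 0,0,2.6,0,0,0,0.53, 0,0,2.7,0,0,0,0.53, 0,0,2.7,0,0,0,0.53, 0,0,0,0,0,0,0.53, 0,0,0,0,0,0,0, 0,0,0,0,0,0,0, 0,0,0,0,0,0,0, 0,0,0,0,0,0,0, 0,0,0,0,0,0,0, 0,0,0,0,0,0,0]' 20
python3 - <<'E'
from h import *
from scipy.optimize import minimize
o=ctrl.get_obs();print(o['grip_width'],'dock',todock(o['ee_pos']))
# tcp -> canister centre = wall centre + 48mm
print('can est dock',todock(np.r_[o['ee_pos'][:2]+RD@[.048,0],0]))
for n in('top','side'):
    im,d,p,W,f=cam(n);P=cloud(d,p,W,f);im=im.astype(int)
    for zr in((.04,.048),(.044,.054)):
        q=P[(im[...,0]-im[...,2]>30)&(P[...,2]>zr[0])&(P[...,2]<zr[1])&(P[...,0]>.55)&(P[...,0]<.76)&(P[...,1]>-.11)&(P[...,1]<.13)]
        e=np.array([todock(x) for x in q]); 
        b=e[(e[:,0]>.04)&(abs(e[:,1])<.05)]; l=e[(abs(e[:,0])<.04)&(e[:,1]>.04)]; r=e[(abs(e[:,0])<.04)&(e[:,1]<-.04)]
        for nm,s,k in(('back',b,0),('left',l,1),('right',r,1)):
            if len(s)>5: print(n,nm,len(s),np.percentile(s[:,k],[5,50,95]).round(4),'slope',np.polyfit(s[:,1-k],s[:,k],1)[0].round(3))
E
```

```text
time_s: 5.08
ee_pos: [0.4608, 0.0008, 0.0476]
eef_rot: [3.141, -0.0, 0.307]
force: [-0.6, 0.1, 2.7]
grip_width: 0.0046
0.004636717469741813 dock [-0.19643301  0.03303094  0.04758533]
can est dock [-0.14843301  0.03303094  0.        ]
top back 78 [0.0521 0.0574 0.062 ] slope -0.006
top left 9 [0.0609 0.0644 0.0724] slope -0.076
top right 8 [-0.0681 -0.0621 -0.0596] slope -0.005
top back 92 [0.0522 0.0572 0.062 ] slope 0.005
top left 74 [0.061  0.066  0.0717] slope 0.006
top right 66 [-0.0701 -0.0648 -0.0599] slope 0.013
side back 78 [0.0506 0.0534 0.0599] slope -0.009
side left 44 [0.0595 0.0616 0.0638] slope 0.01
side right 35 [-0.073  -0.0705 -0.0684] slope 0.018
side back 75 [0.0511 0.0548 0.0595] slope 0.003
side left 95 [0.0601 0.0637 0.0719] slope 0.015
side right 115 [-0.0722 -0.0683 -0.0608] slope 0.018
```

```bash
python3 -m inch '[0,0.8,0,0,0,0,0, 0,0.8,0,0,0,0,0, 0,0.8,0,0,0,0,0, 0,0.8,0,0,0,0,0, 0.7,0,0,0,0,0,0, 1,0,0,0,0,0,0, 1,0,0,0,0,0,0, 1,0,0,0,0,0,0, 0,0,0,0,0,0,0]'
python3 - <<'E'
from h import *
from scipy.optimize import least_squares
o=ctrl.get_obs();e=todock(o['ee_pos']);print(e)
for n in('top','side'):
    im,d,p,W,f=cam(n);P=cloud(d,p,W,f);g=w(e[0]+.048,e[1],0)
    c=P[(P[...,2]>.08)&(P[...,2]<.09)&(np.hypot(P[...,0]-g[0],P[...,1]-g[1])<.06)]
    r=least_squares(lambda s:np.hypot(c[:,0]-s[0],c[:,1]-s[1])-.048,g[:2],loss='soft_l1',f_scale=.002);print(n,len(c),'can dock',todock(np.r_[r.x,0]).round(4),abs(r.fun).mean())
E
```

```text
time_s: 6.3
ee_pos: [0.5065, -0.019, 0.0476]
eef_rot: [3.141, -0.001, 0.307]
force: [3.7, 0.6, 3.5]
grip_width: 0.0047
[-0.15886446  0.00033691  0.04759557]
top 17 can dock [-0.1111 -0.0032  0.    ] 0.0011315997020757557
side 176 can dock [-0.113  -0.0038  0.    ] 0.0017046252193583617
```

```bash
python3 -m inch '[1,-0.05,0,0,0,0,0, 1,-0.05,0,0,0,0,0, 1,-0.05,0,0,0,0,0, 1,0,0,0,0,0,0, 1,0,0,0,0,0,0, 1,0,0,0,0,0,0, 1,0,0,0,0,0,0, 1,0,0,0,0,0,0, 1,0,0,0,0,0,0, 0.8,0,0,0,0,0,0, 0.4,0,0,0,0,0,0, 0.4,0,0,0,0,0,0, 0,0,0,0,0,0,0]'
cat > c.py <<'E'
from h import *
from scipy.optimize import least_squares
o=ctrl.get_obs();e=todock(o['ee_pos']);print(e.round(4),np.round(o['force'],1),o['time_s'])
for n in('top','side'):
    im,d,p,W,f=cam(n);P=cloud(d,p,W,f);g=w(0,0,0)
    c=P[(P[...,2]>.08)&(P[...,2]<.09)&(np.hypot(P[...,0]-g[0],P[...,1]-g[1])<.06)]
    r=least_squares(lambda s:np.hypot(c[:,0]-s[0],c[:,1]-s[1])-.048,g[:2],loss='soft_l1',f_scale=.002);print(n,len(c),'can dock',todock(np.r_[r.x,0]).round(4),abs(r.fun).mean())
E
python3 c.py
```

```text
time_s: 8.02
ee_pos: [0.606, 0.0146, 0.0476]
eef_rot: [3.141, 0.0, 0.307]
force: [0.0, -0.6, 6.0]
grip_width: 0.0046
[-0.0538  0.0023  0.0476] [ 0.  -0.6  6. ] 8.025
top 5 can dock [-0.0106 -0.0058  0.    ] 0.0005108587552054344
side 159 can dock [-0.0074 -0.002   0.    ] 0.0018869286760232766
```

Canister about 6 mm short of the back and no wall contact yet. Pushing on in 1–2 mm steps.

```bash
python3 -m inch '[0.2,0,0,0,0,0,0, 0.2,0,0,0,0,0,0, 0,0,0,0,0,0,0]'; python3 -m inch '[0.1,0,0,0,0,0,0, 0,0,0,0,0,0,0]';python3 -m inch '[0.1,0,0,0,0,0,0, 0,0,0,0,0,0,0]'; python3 c.py
```

```text
time_s: 8.5
ee_pos: [0.6096, 0.0157, 0.0476]
eef_rot: [3.142, 0.001, 0.307]
force: [-1.8, -0.5, 6.3]
grip_width: 0.0047
time_s: 8.75
ee_pos: [0.6104, 0.016, 0.0476]
eef_rot: [-3.142, 0.001, 0.307]
force: [-3.6, -1.3, 7.7]
grip_width: 0.005
time_s: 9.0
ee_pos: [0.6114, 0.0163, 0.0476]
eef_rot: [-3.142, 0.001, 0.307]
force: [-4.0, -1.3, 8.7]
grip_width: 0.0046
[-0.0482  0.0023  0.0476] [-4.  -1.3  8.7] 9.0
top 5 can dock [-0.0076 -0.0102  0.    ] 0.0007792500874217276
side 158 can dock [-0.002  -0.0018  0.    ] 0.0016956971707994782
```

```bash
python3 -m inch '[0.1,0,0,0,0,0,0, 0,0,0,0,0,0,0]';python3 -m inch '[0.1,0,0,0,0,0,0, 0,0,0,0,0,0,0]'; python3 c.py
```

```text
time_s: 9.35
ee_pos: [0.6123, 0.0166, 0.0476]
eef_rot: [-3.142, 0.001, 0.307]
force: [-4.0, -1.7, 8.2]
grip_width: 0.0048
time_s: 9.6
ee_pos: [0.6133, 0.0169, 0.0476]
eef_rot: [-3.142, 0.001, 0.307]
force: [-3.9, -2.3, 6.4]
grip_width: 0.0049
[-0.0462  0.0022  0.0476] [-3.9 -2.3  6.4] 9.6
top 5 can dock [-0.0064 -0.0118  0.    ] 0.0004984550649363512
side 155 can dock [-0.     -0.0016  0.    ] 0.002231905154812453
```

```bash
python3 -m inch '[0.1,0,0,0,0,0,0, 0,0,0,0,0,0,0]';python3 -m inch '[0.1,0,0,0,0,0,0, 0,0,0,0,0,0,0]'; python3 c.py
```

```text
time_s: 9.95
ee_pos: [0.6141, 0.0171, 0.0476]
eef_rot: [-3.142, 0.002, 0.307]
force: [-4.7, -1.4, 9.1]
grip_width: 0.005
time_s: 10.2
ee_pos: [0.6141, 0.0172, 0.0476]
eef_rot: [-3.141, 0.004, 0.307]
force: [-14.1, -3.3, 12.2]
grip_width: 0.0051
[-0.0453  0.0023  0.0476] [-14.1  -3.3  12.2] 10.2
top 1 can dock [ 0.0013 -0.001   0.    ] 9.605174100535407e-09
side 162 can dock [ 0.0008 -0.0017  0.    ] 0.002172703966791967
```

Wall contact: the force jumped to 14 N and the motion stopped. Releasing and lifting.

```bash
python3 -m inch '[-0.1,0,0,0,0,0,0, 0,0,0,0,0,0,0.4, 0,0,0,0,0,0,0.4, 0,0,0,0,0,0,0.4, 0,0,0,0,0,0,0.4, 0,0,-2,0,0,0,0.4, 0,0,-3,0,0,0,0.4, 0,0,-4,0,0,0,0.4, 0,0,-5,0,0,0,0.4, 0,0,-5,0,0,0,0.4, 0,0,0,0,0,0,0.4]'
python3 c.py
python3 - <<'E'
from h import *
from scipy.optimize import least_squares
im,d,p,W,f=cam('wrist'); save('w2.png',im)
B=[]
for n in('top','side'):
    im,d,p,W,f=cam(n);P=cloud(d,p,W,f);im=im.astype(int)
    b=P[(im[...,0]>120)&(im[...,1]<70)&(P[...,2]>.06)&(abs(P[...,0]-.53)<.08)&(abs(P[...,1]-.2)<.08)]
    if len(b)<5: print(n,'none');continue
    r=least_squares(lambda s:np.linalg.norm(b-s,axis=1)-.012,b.mean(0)-[0,0,.008],loss='soft_l1',f_scale=.003).x;print(n,len(b),r.round(4),todock(r).round(4))
    B.append(r)
B=np.mean(B,0); delta(B-[0,0,.019])
E
```

```text
time_s: 11.68
ee_pos: [0.6159, 0.0177, 0.2433]
eef_rot: [3.139, -0.008, 0.307]
force: [-0.9, -0.7, -0.9]
grip_width: 0.0375
[-0.0434  0.0022  0.2433] [-0.9 -0.7 -0.9] 11.675
top 0 can dock [0. 0. 0.] nan
side 203 can dock [ 0.0006 -0.002   0.    ] 0.001341208538214842
top 42 [0.5313 0.2193 0.1862] [-0.0632  0.2199  0.1862]
side 13 [0.5297 0.2181 0.1857] [-0.0651  0.2193  0.1857]
t 11.925 pos [0.6143 0.0177 0.2365] rot [-3.141e+00  1.800e-03  3.070e-01] F [-0.8  0.3  0.7] w 0.0376
rotvec(tool) [-0.001  0.002  0.   ] shift now cm [ -1.91 -21.68   6.97] shift after turn cm [ -1.92 -21.69   6.95]c.py:7: RuntimeWarning: Mean of empty slice.
  r=least_squares(lambda s:np.hypot(c[:,0]-s[0],c[:,1]-s[1])-.048,g[:2],loss='soft_l1',f_scale=.002);print(n,len(c),'can dock',todock(np.r_[r.x,0]).round(4),abs(r.fun).mean())
  ret = ret.dtype.type(ret / rcount)
```

View pics/w2.png

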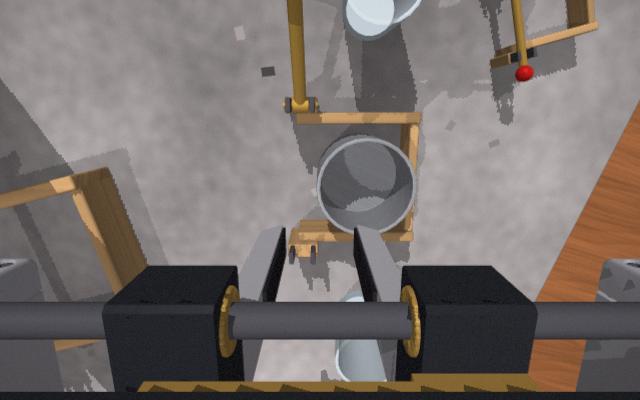

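The wrist picture shows the canister upright and seated against the back wall at (366,187), with the bar still open at (297,50). Now the ball.

```bash
python3 -m inch '[-0.2,-2.1,0,0,0,0,0.5, -0.2,-2.2,0,0,0,0,0.5, -0.2,-2.2,0,0,0,0,0.5, -0.2,-2.2,0,0,0,0,0.5, -0.2,-2.2,0,0,0,0,0.5, -0.2,-2.2,0,0,0,0,0.5, -0.2,-2.2,0,0,0,0,0.5, -0.2,-2.2,0,0,0,0,0.5, -0.2,-2.2,0,0,0,0,0.5, -0.12,-2.2,0,0,0,0,0.5, 0,0,0,0,0,0,0.5, 0,0,1.7,0,0,0,0.5, 0,0,1.7,0,0,0,0.5, 0,0,1.7,0,0,0,0.5, 0,0,1.7,0,0,0,0.5, 0,0,0,0,0,0,0.5]' 15
python3 - <<'E'
from h import *
o=ctrl.get_obs();print(todock(o['ee_pos']).round(4));delta(np.array([.5305,.2187,.167]))
im,d,p,W,f=cam('wrist'); save('w3.png',im)
E
```

```text
time_s: 13.92
ee_pos: [0.5298, 0.2203, 0.1678]
eef_rot: [3.142, 0.003, 0.307]
force: [-0.0, 0.1, 0.9]
grip_width: 0.047
[-0.0643  0.2214  0.1678]
t 13.925 pos [0.5298 0.2203 0.1678] rot [3.1415e+00 2.6000e-03 3.0680e-01] F [-0.   0.1  0.9] w 0.047
rotvec(tool) [ 0.     0.003 -0.   ] shift now cm [0.02 0.18 0.08] shift after turn cm [0.02 0.18 0.08]
```

View pics/w3.png

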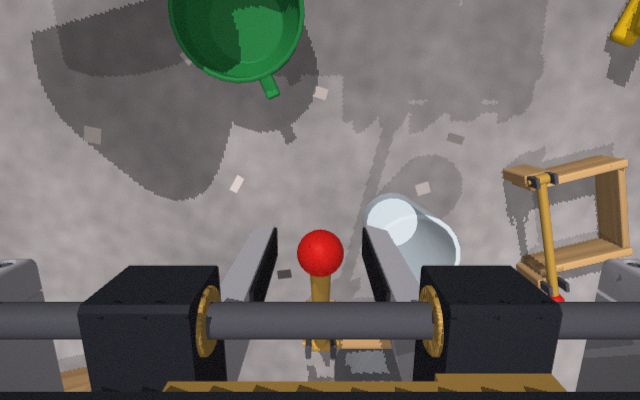

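Ball at (320,253), centred between the jaws. Gripping it, and computing the arc rows.

```bash
python3 -m inch '[0,0.18,0.08,0,0,0,0.5, 0,0,0,0,0,0,0, 0,0,0,0,0,0,0, 0,0,0,0,0,0,0, 0,0,0,0,0,0,0, 0,0,0,0,0,0,0]' 15
python3 - <<'E'
from h import *
o=ctrl.get_obs();e=todock(o['ee_pos']);y,z=e[1]-.079,e[2]+.019-.065
a0=np.arctan2(z,-y);print('a',a0,'r',np.hypot(y,z))
a=np.linspace(a0,0,28);C=18.5*np.diff(np.cos(a));S=-18.5*np.diff(np.sin(a))
for i in range(27):print(i,a[i+1].round(2),C[i].round(2),S[i].round(2))
E
```

```text
time_s: 14.72
ee_pos: [0.5306, 0.219, 0.1687]
eef_rot: [-3.141, 0.0, 0.307]
force: [-4.2, 1.0, 1.6]
grip_width: 0.023
a 2.425215181575113 r 0.1868481886898203
0 2.34 1.15 -1.2
1 2.25 1.25 -1.09
2 2.16 1.34 -0.98
3 2.07 1.42 -0.85
4 1.98 1.5 -0.72
5 1.89 1.55 -0.59
6 1.8 1.6 -0.44
7 1.71 1.63 -0.3
8 1.62 1.65 -0.15
9 1.53 1.66 -0.0
10 1.44 1.65 0.15
11 1.35 1.63 0.3
12 1.26 1.6 0.44
13 1.17 1.56 0.58
14 1.08 1.5 0.72
15 0.99 1.43 0.85
16 0.9 1.34 0.98
17 0.81 1.25 1.09
18 0.72 1.15 1.2
19 0.63 1.04 1.3
20 0.54 0.92 1.39
21 0.45 0.79 1.46
22 0.36 0.65 1.53
23 0.27 0.51 1.58
24 0.18 0.37 1.62
25 0.09 0.22 1.65
26 0.0 0.07 1.66
```

```bash
python3 -m inch '[0,1.15,-1.2,0,0,0,0, 0,1.25,-1.09,0,0,0,0, 0,1.34,-0.98,0,0,0,0, 0,1.42,-0.85,0,0,0,0, 0,1.5,-0.72,0,0,0,0, 0,1.55,-0.59,0,0,0,0, 0,1.6,-0.44,0,0,0,0, 0,1.63,-0.3,0,0,0,0, 0,1.65,-0.15,0,0,0,0, 0,1.66,0,0,0,0,0, 0,0,0,0,0,0,0]'
cat > b.py <<'E'
from h import *
from scipy.optimize import least_squares
o=ctrl.get_obs();e=todock(o['ee_pos']);y,z=e[1]-.079,e[2]+.019-.065
print('tcp a',np.arctan2(z,-y),'r',np.hypot(y,z),'x',e[0])
for n in('top','side'):
    im,d,p,W,f=cam(n);P=cloud(d,p,W,f);im=im.astype(int)
    t=o['ee_pos']-np.array([0,0,-.019])
    b=P[(im[...,0]>100)&(im[...,1]<70)&(im[...,2]<80)&(np.linalg.norm(P-t,axis=2)<.09)]
    if len(b)<4: print(n,'none',len(b));continue
    r=todock(least_squares(lambda s:np.linalg.norm(b-s,axis=1)-.012,t,loss='soft_l1',f_scale=.003).x)
    print(n,len(b),r.round(4),'a',np.arctan2(r[2]-.065,.079-r[1]).round(3),'r',np.hypot(r[2]-.065,.079-r[1]).round(4))
E
python3 b.py
```

```text
time_s: 16.1
ee_pos: [0.5762, 0.0763, 0.2329]
eef_rot: [3.14, -0.002, 0.305]
force: [-2.4, -1.5, 8.0]
grip_width: 0.0225
tcp a 1.5228842511192433 r 0.18707053606791404 x -0.06355968661025821
top none 0
side 22 [-0.0664  0.0788  0.252 ] a 1.57 r 0.187
```

The ball is following: the camera puts the bar at 1.57, the TCP at 1.52. Continuing down.

```bash
python3 -m inch '[0,1.65,0.15,0,0,0,0, 0,1.63,0.3,0,0,0,0, 0,1.6,0.44,0,0,0,0, 0,1.56,0.58,0,0,0,0, 0,1.5,0.72,0,0,0,0, 0,1.43,0.85,0,0,0,0, 0,1.34,0.98,0,0,0,0, 0,1.25,1.09,0,0,0,0, 0,0,0,0,0,0,0]'; python3 b.py
```

```text
time_s: 17.32
ee_pos: [0.6113, -0.0364, 0.1795]
eef_rot: [-3.141, 0.002, 0.306]
force: [0.5, 0.0, 0.1]
grip_width: 0.0003
tcp a 0.8104586881717737 r 0.18420022723584173 x -0.06417997351183778
top none 0
side none 0
```

The grip slipped off the ball. Looking for where the bar is.

```bash
python3 - <<'E'
from h import *
from scipy.optimize import least_squares
for n in('side','top'):
    im,d,p,W,f=cam(n);P=cloud(d,p,W,f);i=im.astype(int);save('s4'+n+'.png',im)
    b=P[(i[...,0]>100)&(i[...,1]<70)&(i[...,2]<80)&(P[...,2]>.07)&(P[...,0]>.45)&(P[...,0]<.72)]
    if len(b)<4: print(n,len(b));continue
    r=todock(least_squares(lambda s:np.linalg.norm(b-s,axis=1)-.012,np.median(b,0),loss='soft_l1',f_scale=.003).x)
    print(n,len(b),r.round(4),'a',np.arctan2(r[2]-.065,.079-r[1]).round(3),'r',np.hypot(r[2]-.065,.079-r[1]).round(4))
E
python3 - <<'E'
import cv2
a=cv2.imread('pics/s4side.png')[20:270,170:470]
cv2.imwrite('pics/s4c.png',cv2.resize(a,None,fx=2.4,fy=2.4))
E
```

```text
side 0
top 0
```

View pics/s4c.png

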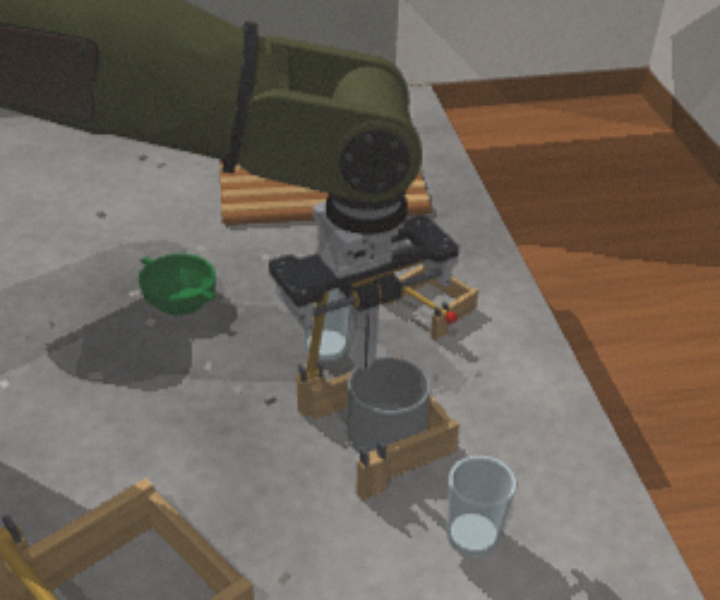

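The bar stands about upright at crop (315,345), with the ball hidden behind the gripper. Backing away to the right and up, then measuring.

```bash
python3 -m inch '[0,2,0,0,0,0,0, 0,2,-2,0,0,0,0, 0,2,-2,0,0,0,0, 0,0,-3,0,0,0,0, 0,0,-3,0,0,0,0, 0,0,0,0,0,0,0]'
cat > f.py <<'E'
from h import *
from scipy.optimize import least_squares
o=ctrl.get_obs();print(o['time_s'],'tcp dock',todock(o['ee_pos']).round(4),'F',np.round(o['force'],1))
for n in('side','top','wrist'):
    im,d,p,W,f=cam(n);P=cloud(d,p,W,f);i=im.astype(int)
    E=np.stack([(P[...,:2]-D)@RD[:,0],(P[...,:2]-D)@RD[:,1],P[...,2]],-1)
    near=(abs(E[...,0]+.065)<.03)
    b=E[(i[...,0]>100)&(i[...,1]<70)&(i[...,2]<80)&near&(E[...,2]>.03)]
    if len(b)>4:
        r=least_squares(lambda s:np.linalg.norm(b-s,axis=1)-.012,np.median(b,0),loss='soft_l1',f_scale=.003).x
        print(n,len(b),r.round(4),'a',np.arctan2(r[2]-.065,.079-r[1]).round(3),'r',np.hypot(r[2]-.065,.079-r[1]).round(4))
    g=E[(i[...,0]-i[...,2]>40)&(i[...,1]>70)&(abs(E[...,0]+.065)<.014)&(np.hypot(E[...,1]-.079,E[...,2]-.065)<.18)&(np.hypot(E[...,1]-.079,E[...,2]-.065)>.04)&(E[...,2]>.062)]
    if len(g)>10: print(n,'bar pts',len(g),'a',np.median(np.arctan2(g[:,2]-.065,.079-g[:,1])).round(3))
E
python3 f.py
```

```text
time_s: 18.27
ee_pos: [0.6304, -0.0939, 0.2832]
eef_rot: [3.139, -0.004, 0.307]
force: [-0.4, -0.1, 0.0]
grip_width: 0.0005
18.275 tcp dock [-0.0634 -0.1086  0.2832] F [-0.4 -0.1  0. ]
side 21 [-0.0627  0.0374  0.2491] a 1.349 r 0.1887
top 55 [-0.0625  0.0353  0.2466] a 1.334 r 0.1868
top bar pts 35 a 1.376
```

Bar at about 1.345 rad. I'll go over it and push from the left/top with the closed fingertip, about 145 mm along the bar.

```bash
python3 -m inch '[0,0,-1.2,0,0,0,0, 0,-2.3,0,0,0,0,0, 0,-2.3,0,0,0,0,0, 0,-2.3,0,0,0,0,0, 0,-2.3,0,0,0,0,0, 0,-2.3,0,0,0,0,0, 0,-2.3,0,0,0,0,0, 0,-2.3,0,0,0,0,0, -0.15,-2.3,0,0,0,0,0, 0,-1,0,0,0,0,0, 0,0,0,0,0,0,0, 0,0,2.2,0,0,0,0, 0,0,2.2,0,0,0,0, 0,0,2.2,0,0,0,0, 0,0,2.2,0,0,0,0, 0,0,0,0,0,0,0]'
python3 f.py
python3 - <<'E'
from h import *
o=ctrl.get_obs();e=todock(o['ee_pos'])
a=np.r_[np.linspace(1.345,0,16)]
y=79-145*np.cos(a)+6*np.sin(a)+8; z=65+145*np.sin(a)+6*np.cos(a)
Y=np.r_[e[1]*1e3,y];Z=np.r_[e[2]*1e3,z]
for i,(p,q) in enumerate(zip(-np.diff(Y)/10,-np.diff(Z)/10)):print(i,p.round(2),q.round(2))
E
```

```text
time_s: 20.42
ee_pos: [0.5692, 0.0909, 0.2034]
eef_rot: [-3.141, 0.003, 0.306]
force: [0.7, 0.1, -0.2]
grip_width: 0.0003
20.425 tcp dock [-0.0658  0.0861  0.2034] F [ 0.7  0.1 -0.2]
side 48 [-0.0698  0.0227  0.2598] a 1.289 r 0.2028
top 53 [-0.0625  0.035   0.2467] a 1.333 r 0.1869
top bar pts 24 a -0.002
wrist 165 [-0.0679  0.0509  0.2616] a 1.429 r 0.1986
wrist bar pts 233 a 1.434
0 2.59 -0.18
1 1.27 0.3
2 1.24 0.41
3 1.19 0.52
4 1.14 0.62
5 1.08 0.72
6 1.01 0.82
7 0.94 0.9
8 0.85 0.98
9 0.76 1.06
10 0.66 1.12
11 0.56 1.17
12 0.45 1.22
13 0.34 1.26
14 0.23 1.28
15 0.11 1.3
```

```bash
python3 -m inch '[0,1.3,-0.1,0,0,0,0, 0,1.3,-0.1,0,0,0,0, 0,1.27,0.3,0,0,0,0, 0,1.24,0.41,0,0,0,0, 0,1.19,0.52,0,0,0,0, 0,1.14,0.62,0,0,0,0, 0,1.08,0.72,0,0,0,0, 0,1.01,0.82,0,0,0,0, 0,0,0,0,0,0,0]'; python3 f.py
```

```text
time_s: 21.7
ee_pos: [0.5982, 0.0001, 0.1718]
eef_rot: [-3.141, 0.001, 0.306]
force: [-0.3, 0.6, -0.5]
grip_width: 0.0002
21.7 tcp dock [-0.0657 -0.0092  0.1718] F [-0.3  0.6 -0.5]
side 56 [-0.0638 -0.0517  0.197 ] a 0.79 r 0.1857
side bar pts 38 a 0.811
top bar pts 21 a 0.897
wrist 165 [-0.0656 -0.0525  0.2182] a 0.861 r 0.2019
wrist bar pts 1828 a 0.841
```

The bar follows and is now at about 0.80, as commanded. Finishing the arc and pressing 3 mm past level.

```bash
python3 -m inch '[0,0.94,0.9,0,0,0,0, 0,0.85,0.98,0,0,0,0, 0,0.76,1.06,0,0,0,0, 0,0.66,1.12,0,0,0,0, 0,0.56,1.17,0,0,0,0, 0,0.45,1.22,0,0,0,0, 0,0.34,1.26,0,0,0,0, 0,0.23,1.28,0,0,0,0, 0,0.11,1.2,0,0,0,0, 0,0,0.1,0,0,0,0, 0,0,0,0,0,0,0]'; python3 -m inch '[0,0,0.1,0,0,0,0, 0,0,0.1,0,0,0,0, 0,0,0,0,0,0,0]'; python3 f.py
```

```text
time_s: 23.22
ee_pos: [0.6134, -0.0459, 0.0709]
eef_rot: [3.141, -0.001, 0.307]
force: [-5.7, -0.3, 12.6]
grip_width: 0.0009
time_s: 23.6
ee_pos: [0.6136, -0.0459, 0.0705]
eef_rot: [3.141, -0.001, 0.307]
force: [-12.0, 0.8, 27.1]
grip_width: 0.0003
23.6 tcp dock [-0.0649 -0.0577  0.0705] F [-12.    0.8  27.1]
side 59 [-0.0637 -0.1052  0.0661] a 0.006 r 0.1842
side bar pts 78 a 0.057
wrist bar pts 6301 a 0.1
```

Hard stop reached: 27 N at TCP z 70.5 mm, where a level bar's top is at 71. Lifting away and checking.

```bash
python3 -m inch '[0,0,-0.2,0,0,0,0, 0,0,-1,0,0,0,0, 0,0,-3,0,0,0,0, 0,0,-4,0,0,0,0, 0,0,-4,0,0,0,0, -3,0,-4,0,0,0,0, -4,0,0,0,0,0,0, -4,0,0,0,0,0,0, -4,0,0,0,0,0,0, -4,0,0,0,0,0,0, 0,0,0,0,0,0,0, 0,0,0,0,0,0,0]'; python3 f.py; python3 c.py
python3 - <<'E'
from h import *
a,b=cam('top')[0][110:270,180:400],cam('side')[0][90:290,200:420]
a=cv2.resize(a,(550,400));b=cv2.resize(b,(440,400)); save('fin.png',cv2.resize(np.hstack([a,b]),None,fx=.8,fy=.8))
for n in ('top','side'):
    for l in ('tumbler_a','salt_cellar','poacher'): print(n,l,[np.round(r['centre']).tolist() for r in ctrl.place_of(n,l)])
E
```

```text
time_s: 25.25
ee_pos: [0.4327, -0.1033, 0.2303]
eef_rot: [3.141, -0.001, 0.307]
force: [1.0, -0.3, 0.6]
grip_width: 0.0005
25.25 tcp dock [-0.2547 -0.0578  0.2303] F [ 1.  -0.3  0.6]
side 57 [-0.0634 -0.1048  0.0673] a 0.012 r 0.1838
side bar pts 145 a 0.058
top 37 [-0.0633 -0.106   0.0671] a 0.012 r 0.185
top bar pts 160 a 0.065
wrist 405 [-0.0621 -0.1058  0.0653] a 0.002 r 0.1848
wrist bar pts 1746 a 0.048
[-0.2546 -0.0576  0.2297] [-0.1  0.4 -0.2] 25.4
top 131 can dock [ 0.0023 -0.0014  0.    ] 0.0011738618230324
side 204 can dock [ 0.0008 -0.0019  0.    ] 0.0013823462564500984
top tumbler_a [[236.0, 192.0], [347.0, 161.0]]
top salt_cellar [[444.0, 252.0]]
top poacher [[191.0, 252.0], [334.0, 187.0]]
side tumbler_a [[362.0, 241.0], [305.0, 164.0]]
side salt_cellar [[273.0, 374.0], [304.0, 166.0]]
side poacher []
```

View pics/fin.png

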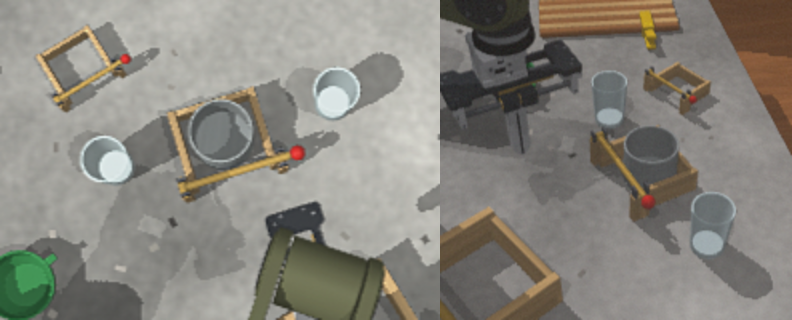

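The picture shows the canister seated in the dock at (220,130), the bar across the front with its ball at (297,153), and the bystanders in place. Handing in.

```bash
python3 -c "
from station import ctrl; print(ctrl.hand_in())"
```

```text
the job is handed in; nothing more can be done
None
```

The canister is in the middle dock against the back wall, the bar is closed in its catch, and the job is handed in at about 26 s of the 58 s allowed. No verdict was reported.

**What I did:** I gripped the canister's front rim and slid it in until the force jumped to 14 N at the back wall. The bar was still open then, at about 2.43 rad. I first swung the bar by pinching its ball, but the grip slipped at about 1.35 rad. I then pushed it down with the closed fingertips until it met the hard stop at 27 N, and moved the arm clear.

**Last checks:**
- **Canister:** about 1–2 mm from the ideal position in x and y. It looks upright in the pictures, but I did not measure its tilt.
- **Bar:** 0.002–0.012 rad from the ball's position in all three cameras. The raw points along the bar read 0.05–0.065, because they lie on its top surface, which sits 6 mm above the axis.
- **Bystanders:** both tumblers and the salt cellar were found within a few pixels of their starting places in both views. The egg poacher was found within 2 pixels in the top view, but the side view missed it.
- **False detections:** the networks also reported a second "poacher" and a second "salt cellar". I took these for false detections, since those pixels lie on other things.

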